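# Tip the fingertip caps out for inspection and hold the lamp on them

## Task

Get the artificial hand's four rinsed fingertip caps ready for inspection: take the small steel pan by its handle, tip it over the blue tray and keep it tipped until all four caps lie in the tray, then stand the pan upright on the bench beside the tray and let go. Then draw the inspection lamp up out of its holder, turn it to a slant of about 45 degrees and hold it raised 10 to 15 cm from the middle of the tray with its lens pointing there, so that the light rakes across the caps. Finish while still holding the lamp there, touching nothing else with it, and leave the tray and everything else on the bench where it stands.

Things in the scene. Friction and masses are not known exactly. Their poses are not given: they have to be found in the camera images.
- pan: Steel pan, 0.22 kg, standing left or right of the tray. Origin: centre of its underside, z up. Base 68 mm wide, straight wall flared 31 degrees, 4 mm thick, rim 128 mm wide at height 50; inner floor at 5 mm. Round black handle 16 mm thick along -x, roughly towards the robot, from x -85 (height 58) to x -155 mm (height 72). Caps slide out freely when it is turned about 100 degrees from upright.
- pan_grip (a point): Point on the axis of the pan's handle, where to take it: x = -118 mm, z = 65 mm from the pan's origin; axes as the pan's.
- cap0: Beige plastic fingertip cap, one of four alike: 18 mm in diameter, 22 mm long, domed top, 14 g. Origin: centre of its flat end; z along it to the dome. At the start it stands on the inner floor of the pan, about 16 mm from the pan's middle.
- cap1: Beige plastic fingertip cap, one of four alike: 18 mm in diameter, 22 mm long, domed top, 14 g. Origin: centre of its flat end; z along it to the dome. At the start it stands on the inner floor of the pan, about 16 mm from the pan's middle.
- cap2: Beige plastic fingertip cap, one of four alike: 18 mm in diameter, 22 mm long, domed top, 14 g. Origin: centre of its flat end; z along it to the dome. At the start it stands on the inner floor of the pan, about 16 mm from the pan's middle.
- cap3: Beige plastic fingertip cap, one of four alike: 18 mm in diameter, 22 mm long, domed top, 14 g. Origin: centre of its flat end; z along it to the dome. At the start it stands on the inner floor of the pan, about 16 mm from the pan's middle.
- tray: Blue plastic open tray, loose, 0.55 kg, 180 mm along its x, 240 mm along its y, 28 mm high, walls and floor 4 mm. Origin: centre of its underside, z up.
- tray_middle (a point): The middle of the tray's inner floor (4 mm above the tray's origin); axes as the tray's.
- lamp: Dark metal torch with an orange tail and an orange ring, 140 mm long, 0.16 kg. Origin: centre of its lens; z runs from lens to tail, so the light goes along -z. Head 34 mm in diameter for the first 40 mm, then a round body of 25 mm up to the tail. At the start it stands loose in the holder, lens down, the lens 10 mm and the tail 150 mm above the bench.
- lamp_tail (a point): Centre of the lamp's tail end, 140 mm from the lens; axes as the lamp's.
- holder: Grey lamp holder fixed to the bench: a block 75 x 75 mm, 55 mm high, on a black foot 105 x 95 mm and 8 mm high, with a round bore 37 mm wide and 45 mm deep from its top. Origin: centre of its underside, z up. It stands on the side of the tray away from the pan.
- holder_mouth (a point): Centre of the bore's mouth, 55 mm above the bench.
- armband: Bystander: black sensor armband, a ring of eight blocks 90 mm across and 34 mm high, lying flat beyond the tray on the left. Origin: centre of its underside.
- tablet: Bystander: tablet 200 mm wide leaning on its wire leg, 120 mm high, beyond the tray. Origin: middle of its foot on the bench; its screen faces its -x.
- gel_jar: Bystander: jar 56 mm wide, 55 mm high, beyond the tray. Origin: centre of the underside.
- screwdriver: Bystander: screwdriver 170 mm long, red handle, lying between the robot and the tray, to the right. Origin: under its middle, x along it.
- marker: Bystander: orange marker pen 130 mm long, 14 mm thick, lying between the robot and the tray, to the left. Origin: under its middle, x along it.
Things that resemble listed ones, but are neither listed nor needed, are in the scene too. What is shaped like the holder but red is not meant.

How it is judged:
By the outcome, as a careful person would: the job done as asked, in the order asked, and still so for the second after the job is handed in, while the arm keeps its last pose, push and grip.
It also fails if it takes over 58 s, if anything falls off the work surface, if the arm or the gripper's body presses on something with over 40 N, if the wrist force passes 120 N, or if a joint passes its speed limit or range.

## Robot

A 7-joint arm with a two-finger parallel gripper is mounted at the origin on the work surface. World frame = base frame: x ahead of the robot, y to its left, z up, the work surface at z = 0. Lengths are in mm, angles in rad, forces in N, time in s.
With the tool pointing down it reaches from about 400 to 850 mm from the base axis. Payload 10.4 kg.
Tool frame: the origin (TCP) lies midway between the tips of the shut fingers; the grasp point (between the pads) lies robot.grip_point_offset behind it (robot.grip_point_offset is the distance from the TCP to the grasp point, in mm); z points along the fingers, y is the line along which they close (so a half turn about z gives the same grasp; the last joint's range is limited). The gripper opens to 87 mm and grips with 3 to 60 N. Pads are 19 mm wide; open, the fingers measure 117 mm over their backs; the gripper's body (75 mm by 190 mm) begins 51 mm behind the grasp point.
Start: joints at [1.079, 0.332, -0.065, 1.46, 0.022, 1.35, -0.088], TCP at [282.411, -557.584, 192.576] pointing down, gripper open.
Joint ranges: [-2.6, 2.6], [-0.5, 2.12], [-1.47, 1.34], [0.16, 2.42], [-1.27, 4.41], [0.06, 2.06], [-2.6, 2.6]. Speed limits (rad/s): [2.22, 2.22, 2.79, 2.79, 3.14, 3.14, 3.14].

## Interface

Orientations are given as a 3x3 rotation matrix whose columns are the frame's x, y, z axes.
In Python, from rig import robot gives the robot as it stands. The module is installed in compiled form; this text tells all that it offers.
- The arm moves only by the tool arm_command, never from a script. Its argument "series" is a list of rows, each a list of 5 numbers: the shift along the tool's x, y, z in m, then the turn about the tool's z in rad, then the opening in per cent of the stroke, from 0 (shut) to 100 (fully open). In form: [[dx, dy, dz, turn, hand], ...]. A call has 1 to 12 rows; each row is the pose to reach, as a shift and turn from the pose commanded when the call began, along the tool's axes at that moment; what a row does not reach only later rows make up. A row lasts 1/10 s, in which the tool goes at most 50 mm and 8.59 degrees, less where a joint would pass 70% of its speed; a pose out of reach is approached as far as the arm can. A call with a gripper value outside its range is refused whole. The fingers move at their own pace and stop on an object; the grip force is fixed at half the most. Time passes only in rows, so rows that repeat a pose let the fingers close. It gives the time, the measured TCP pose, the force, the opening and the grip force at its end, in the units of the state.
- robot.read_state(): the state, without advancing time (a new reading comes with each control period).
- robot.camera(name): name is "side" or "top" or "wrist"; returns a dict with "pixels" (400x640x3 uint8, blue, green, red), "K" (3x3 intrinsics, pixels), "xyz" and "rotation" of the camera in the world. Camera axes: x right, y down, z forward; pixel columns grow to the right and rows downward; lengths in mm; the calibration is good to about 2 mm. A picture is of the moment at which its call begins. There is no depth.
- robot.job_done(): hands the job in; it is judged then, once.
The state is a dict: "time_s": time; "q": joint angles; "qvel": joint speeds; "joint_efforts": joint torques, N m; "eef_pos": TCP position; "orientation": TCP orientation; "ft_force": force on the tool from outside, world axes, zero at the start; "wrist_torque": the same for the moment, N m; "finger_gap": finger opening in mm; "gripper_force": force on a finger pad.
Only numpy, scipy, OpenCV 4.12 (cv2) and the standard library are available. Lean on these libraries where they do the work, as an engineer would, in place of code of your own. Each camera call takes 0.05 s, during which the arm holds its last target. There are 200 camera calls.

## Working session

There is one attempt and no reset: what is moved stays moved. The work goes in short steps, Python scripts to look and compute and a tool call to move; the robot and the scene stay as the last step left them, time stands still between calls to the robot, and variables do not carry over. Pictures are saved under pics/ and viewed, at most 10 in all, crops included, and the job is handed in when it is done.

Besides the shell and the picture viewer there is one more tool, called after "Emit:" by a JSON object that holds its "name" and its "arguments". arm_command: Moves the arm, as the interface text tells. Its arguments: {"type":"object","properties":{"series":{"type":"array"}},"required":["series"]}

```bash
mkdir -p pics
cat > h.py <<'E'
from rig import robot
import cv2, numpy as np
def snap(n,f,crop=None,s=1):
    c=robot.camera(n); im=np.array(c["pixels"]); np.savez('cam_'+n+'.npz',im=im,K=c["K"],t=c["xyz"],R=c["rotation"])
    show(im,f,crop,s)
def show(im,f,crop=None,s=1):
    if crop: u0,v0,u1,v1=crop; im=im[v0:v1,u0:u1]
    if s!=1: im=cv2.resize(im,None,fx=s,fy=s,interpolation=cv2.INTER_CUBIC)
    cv2.imwrite('pics/'+f,im)
def ray(n,u,v):
    d=np.load('cam_'+n+'.npz'); r=d['R']@np.linalg.inv(d['K'])@[u,v,1.]
    return d['t'],r/np.linalg.norm(r)
def atz(n,u,v,z):
    t,r=ray(n,u,v); return np.round(t+r*(z-t[2])/r[2],1)
def proj(n,p):
    d=np.load('cam_'+n+'.npz'); q=d['K']@d['R'].T@(np.array(p,float)-d['t']); return np.round(q[:2]/q[2],1)
E
python3 - <<'E'
from h import *
s=robot.read_state(); print({k:np.round(v,3).tolist() for k,v in s.items()}, robot.grip_point_offset)
snap("top","top0.png"); snap("side","side0.png")
for n in("top","side"):
    d=np.load(f'cam_{n}.npz'); print(n,d['t'],d['R'].round(3).tolist(),d['K'].round(1).tolist())
E
```

```text
{'time_s': 0.0, 'q': [1.079, 0.333, -0.065, 1.461, 0.022, 1.35, -0.088], 'qvel': [0.001, 0.001, 0.001, 0.001, -0.0, -0.001, -0.0], 'joint_efforts': [-0.001, -62.326, 0.024, -38.99, -0.061, 0.04, 0.0], 'eef_pos': [282.148, -557.199, 191.767], 'orientation': [[0.892, 0.452, -0.001], [0.452, -0.892, 0.001], [-0.0, -0.001, -1.0]], 'ft_force': [0.488, -0.286, 0.495], 'wrist_torque': [0.005, 0.016, 0.015], 'gripper_force': 0.0, 'finger_gap': 87.231} 18.700000000000003
top [ 459.66173536   21.5491523  1043.49756027] [[-0.018, -0.998, 0.055], [-1.0, 0.019, 0.019], [-0.02, -0.055, -0.998]] [[401.8, 0.0, 319.4], [0.0, 401.8, 199.7], [0.0, 0.0, 1.0]]
side [-26.19514483 980.69063358 849.77253888] [[-0.864, -0.29, 0.411], [-0.503, 0.478, -0.72], [0.013, -0.829, -0.559]] [[501.6, 0.0, 319.9], [0.0, 501.6, 201.1], [0.0, 0.0, 1.0]]
```

View pics/top0.png

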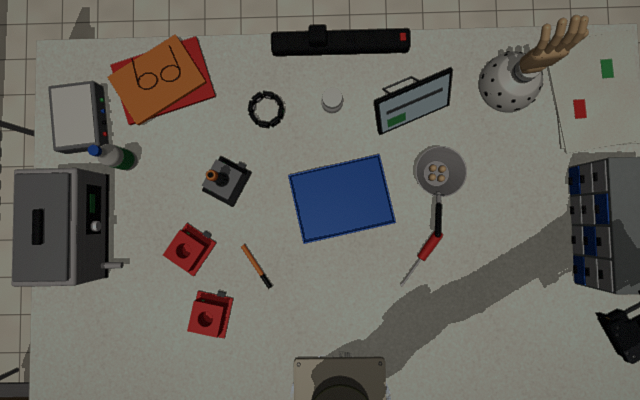

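View pics/side0.png

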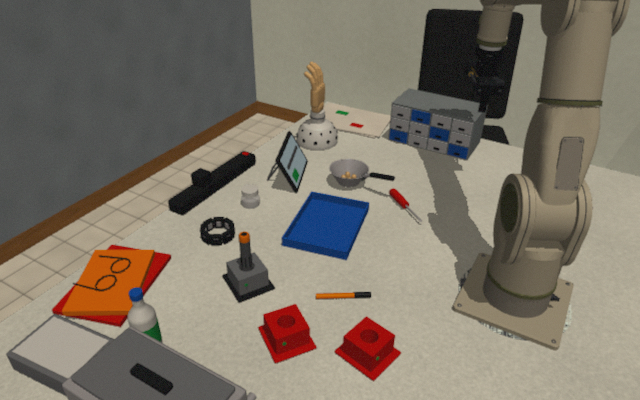

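The top view shows the pan at (440,171) with its handle ending near (437,235), the tray at (342,198), and the grey holder and lamp at (227,181). The candidates are:
- **Holder:** grey at (227,181); the red look-alikes are at (190,249) and (210,314).
- **Lamp:** orange tail at (212,175); the marker is at (256,265).
- **Pan handle:** black at (438,215); the screwdriver is at (420,258).

By the description I choose the grey holder, the lamp standing in it and the pan. I'll check them in one close crop.

Run:
```python
from h import *
im=np.load('cam_top.npz')['im']
a=cv2.resize(im[135:255,385:485],None,fx=5,fy=5,interpolation=cv2.INTER_CUBIC)[:600]
b=cv2.resize(im[145:215,190:260],None,fx=4,fy=4,interpolation=cv2.INTER_CUBIC)
c=np.zeros((600,780,3),np.uint8); c[:,:500]=a; c[:280,500:780]=b
cv2.imwrite('pics/crop.png',c)
# tray corners
for p in [(289,175),(379,155),(395,221),(304,243)]: print('tray rim',atz('top',*p,28))
```

```text
tray rim [580.4 116.7  28. ]
tray rim [ 626.8 -112.9   28. ]
tray rim [ 458.7 -148.7   28. ]
tray rim [407.5  81.3  28. ]
```

View pics/crop.png

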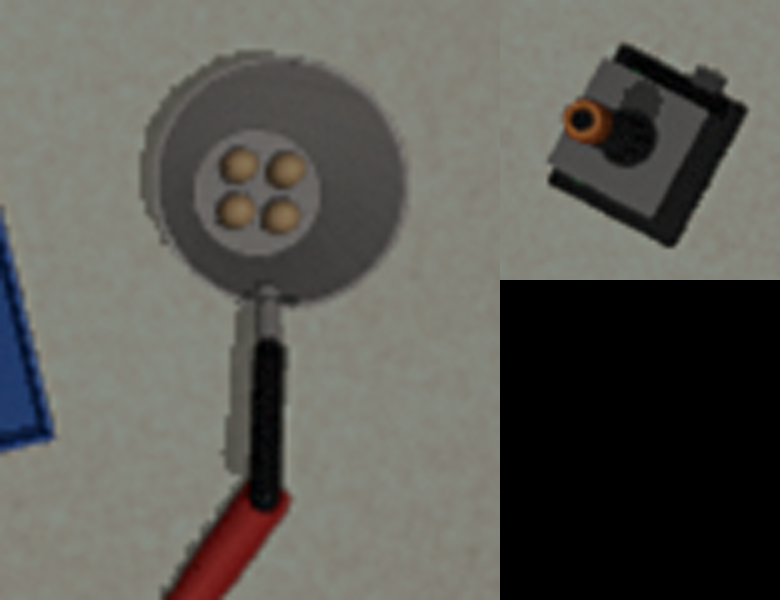

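Run:
```python
from h import *
c=lambda u,v:(385+u/5,135+v/5)
print('rim',atz('top',*c(283,180),50),'floor',atz('top',*c(258,192),5))
for (u,v),z in [((269,345),58),((264,500),72),((266,425),66)]: print('handle',atz('top',*c(u,v),z))
print('lamp tail',atz('top',211.5,175.2,150),'mouth',atz('top',221.7,178.7,55))
```

```text
rim [ 580.  -263.3   50. ] floor [ 579.5 -263.1    5. ]
handle [ 498.2 -251.4   58. ]
handle [ 423.4 -242.6   72. ]
handle [ 459.3 -246.4   66. ]
lamp tail [569.  279.7 150. ] mouth [571.3 281.7  55. ]
```

Emit:
{"name": "arm_command", "arguments": {"series": [[0.045,-0.029,0,0.12,100],[0.083,-0.053,0,0.24,100],[0.12,-0.078,0,0.36,100],[0.16,-0.103,0,0.48,100],[0.2,-0.129,0,0.6,100],[0.24,-0.155,0,0.6,100],[0.28,-0.18,0,0.6,100],[0.301,-0.194,0.02,0.6,100],[0.301,-0.194,0.06,0.6,100],[0.301,-0.194,0.09,0.6,100],[0.301,-0.194,0.09,0.6,100]]}}

```text
time_s: 1.2
eef_pos: [460.5, -247.1, 98.5]
orientation: [[0.991, -0.13, -0.007], [-0.13, -0.991, 0.003], [-0.007, -0.002, -1.0]]
ft_force: [0.2, -0.3, -0.0]
finger_gap: 87.0
gripper_force: 0.0
```

Run:
```python
from h import *
s=robot.read_state(); print(s['time_s'],np.round(s['eef_pos'],1),np.round(s['orientation'],3).tolist(),np.round(s['q'],2))
snap("wrist","w1.png"); print(proj('wrist',[463,-247.7,65]),proj('wrist',[498,-251.4,58]),proj('wrist',[423,-242.6,72]))
```

```text
1.2 [ 460.5 -247.1   98.5] [[0.991, -0.13, -0.007], [-0.13, -0.991, 0.003], [-0.007, -0.002, -1.0]] [ 0.64  0.2  -0.26  1.83  0.06  1.12 -1.34]
[318.4 208.7] [317.2 161. ] [318.6 261.7]
```

View pics/w1.png

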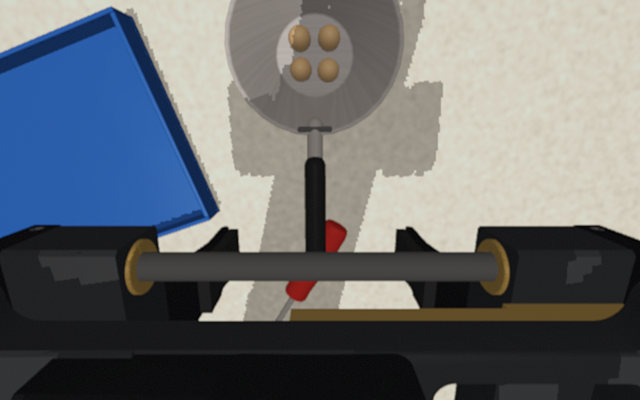

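The wrist view shows the handle centred between the fingers at column 315, running from row 157 to 250, as projected. Next I lower the gripper and grip.

Emit:
{"name": "arm_command", "arguments": {"series": [[0.002,0,0.03,0,100],[0.002,0,0.053,0,100],[0.002,0,0.053,0,0],[0.002,0,0.053,0,0],[0.002,0,0.053,0,0],[0.002,0,0.053,0,0],[0.002,0,0.053,0,0],[0.002,0,0.053,0,0]]}}

```text
time_s: 2.05
eef_pos: [465.5, -248.9, 50.1]
orientation: [[0.991, -0.131, 0.001], [-0.131, -0.991, -0.0], [0.001, 0.0, -1.0]]
ft_force: [-0.2, 0.4, 0.1]
finger_gap: 47.0
gripper_force: 0.0
```

Emit:
{"name": "arm_command", "arguments": {"series": [[-0.002,0,0.003,0,0],[-0.002,0,0.003,0,0],[-0.002,0,0.003,0,0],[-0.002,0,0.003,0,0],[-0.002,0,0.003,0,0],[-0.002,0,0.003,0,0],[-0.002,0,0.003,0,0],[-0.002,0,0.003,0,0],[-0.002,0,0.003,0,0]]}}

```text
time_s: 2.95
eef_pos: [463.3, -248.5, 46.6]
orientation: [[0.991, -0.131, 0.0], [-0.131, -0.991, -0.0], [0.0, 0.0, -1.0]]
ft_force: [-0.2, -0.7, 0.6]
finger_gap: 0.1
gripper_force: 0.0
```

Run:
```python
from h import *
snap("wrist","w2.png"); a=np.load('cam_wrist.npz')['im']
snap("side","s2.png"); b=np.load('cam_side.npz')['im']
snap("top","t2.png"); d=np.load('cam_top.npz')['im']
b=cv2.resize(b[110:230,320:460],(400,343),interpolation=cv2.INTER_CUBIC)
d=cv2.resize(d[135:255,385:485],(400,480)[:2],interpolation=cv2.INTER_CUBIC)[:250*2]
c=np.zeros((600,800,3),np.uint8); c[:250,:400]=cv2.resize(a,(400,250)); c[252:595,:400]=b; c[:480,400:]=d
cv2.imwrite('pics/m2.png',c)
```

```text
(no output)
```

View pics/m2.png

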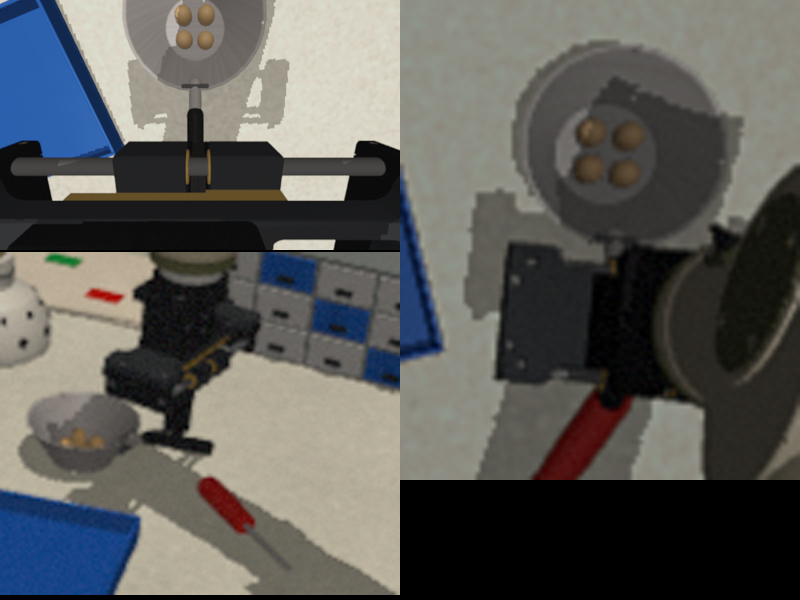

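Run:
```python
from h import *
print({k:np.round(v,2).tolist() for k,v in robot.read_state().items() if k in('eef_pos','finger_gap','gripper_force','ft_force')})
out=[]
for n,(u0,v0,u1,v1) in (('side',(350,155,410,205)),('wrist',(250,140,390,257))):
    im=np.load(f'cam_{n}.npz')['im'][v0:v1,u0:u1]
    im=(255*(im/255.)**0.45).astype(np.uint8)
    s=400/(u1-u0); im=cv2.resize(im,(400,333),interpolation=cv2.INTER_CUBIC)
    for p,col in(([463.3,-248.5,46.6],(0,0,255)),([463,-247.7,65],(0,255,0)),([423.4,-242.6,72],(255,0,0))):
        q=(proj(n,p)-[u0,v0])*s; cv2.circle(im,tuple(int(x) for x in q),4,col,1); print(n,proj(n,p))
    out.append(im)
cv2.imwrite('pics/m3.png',np.hstack(out))
```

```text
{'eef_pos': [463.3, -248.54, 46.56], 'ft_force': [0.49, 0.53, -0.03], 'gripper_force': 0.0, 'finger_gap': 0.8}
side [380.4 180.5]
side [380.9 175.5]
side [392.5 177.8]
wrist [318.  227.3]
wrist [316.8 238.4]
wrist [317.1 304.2]
```

View pics/m3.png

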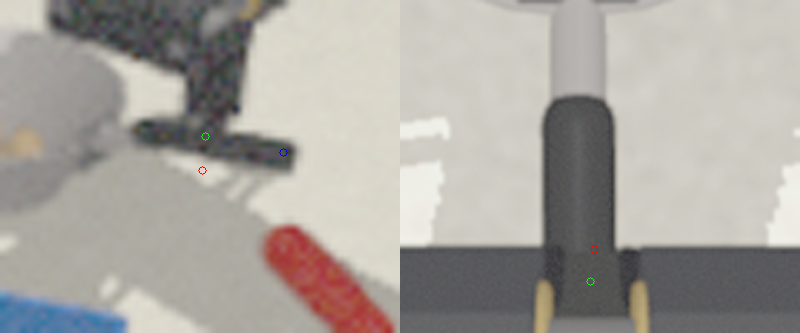

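Run:
```python
from h import *
s=robot.read_state();p=s['eef_pos'];R=np.array(s['orientation'])
d=np.load('cam_wrist.npz');print('cam in tool',R.T@(d['t']-p),(R.T@d['R']).round(3).tolist())
for g in(87,16,0):
  for w in(0,18.7,30,45): print(g,w,[proj('wrist',p+R@np.array([x,y*g/2,-w])) .tolist() for x in(-9,9) for y in(-1,1)])
im=cv2.imread('pics/w1.png'); a=im[200:330,180:460]; b=cv2.imread('pics/w2.png')[200:330,180:460]
f=lambda m:cv2.resize((255*(m/255.)**0.4).astype(np.uint8),None,fx=2.2,fy=2.2,interpolation=cv2.INTER_CUBIC)
cv2.imwrite('pics/m4.png',np.vstack([f(a),f(b)]))
```

```text
cam in tool [  68.80617536   -0.85578128 -192.34480168] [[-0.001, -0.968, -0.25], [1.0, -0.001, -0.0], [-0.0, -0.25, 0.968]]
87 0 [[252.2, 240.2], [383.8, 240.1], [250.8, 214.1], [385.3, 214.1]]
87 18.7 [[246.0, 251.9], [390.3, 251.8], [244.3, 223.6], [392.1, 223.5]]
87 30 [[241.6, 260.2], [394.9, 260.1], [239.6, 230.3], [396.9, 230.2]]
87 45 [[234.9, 272.9], [401.9, 272.7], [232.6, 240.6], [404.3, 240.5]]
16 0 [[305.9, 240.1], [330.1, 240.1], [305.7, 214.1], [330.4, 214.1]]
16 18.7 [[304.9, 251.9], [331.4, 251.9], [304.6, 223.6], [331.8, 223.5]]
16 30 [[304.2, 260.1], [332.3, 260.1], [303.8, 230.2], [332.7, 230.2]]
16 45 [[303.0, 272.8], [333.8, 272.8], [302.6, 240.5], [334.2, 240.5]]
0 0 [[318.0, 240.1], [318.0, 240.1], [318.0, 214.1], [318.0, 214.1]]
0 18.7 [[318.2, 251.9], [318.2, 251.9], [318.2, 223.5], [318.2, 223.5]]
0 30 [[318.3, 260.1], [318.3, 260.1], [318.3, 230.2], [318.3, 230.2]]
0 45 [[318.4, 272.8], [318.4, 272.8], [318.4, 240.5], [318.4, 240.5]]
```

View pics/m4.png

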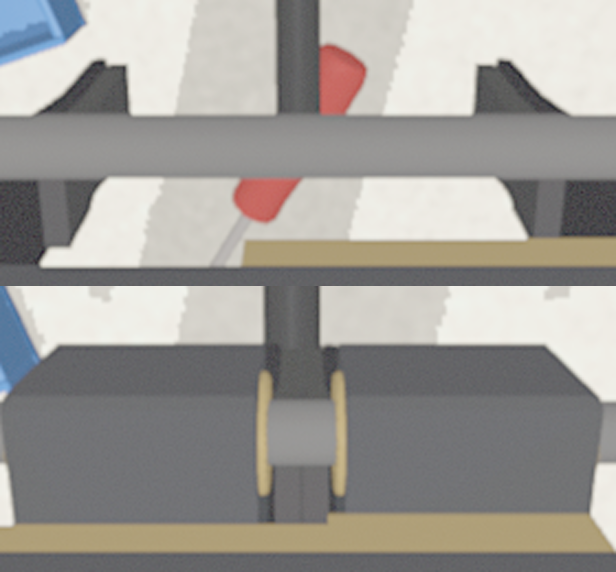

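The fingers are shut above the handle. In both the side view (crop row 118) and the wrist view (tip corner at (238,229)), the real tips sit about 29 mm above the reported TCP. So I'll reopen, go down another 29 mm and grip.

Emit:
{"name": "arm_command", "arguments": {"series": [[0,0,0,0,50],[0,0,0,0,50],[0,0,0,0,50],[0,0,0,0,50],[0,0,0,0,50],[0,0,0,0,50],[0,0,0,0,50],[0,0,0.029,0,50],[0,0,0.029,0,50]]}}

```text
time_s: 4.0
eef_pos: [461.2, -247.6, 14.9]
orientation: [[0.991, -0.131, -0.004], [-0.131, -0.991, 0.002], [-0.004, -0.002, -1.0]]
ft_force: [0.1, 0.3, -0.1]
finger_gap: 43.3
gripper_force: 0.0
```

Emit:
{"name": "arm_command", "arguments": {"series": [[0,0,0,0,0],[0,0,0,0,0],[0,0,0,0,0],[0,0,0,0,0],[0,0,0,0,0],[0,0,0,0,0],[0,0,0,0,0]]}}

```text
time_s: 4.7
eef_pos: [463.3, -248.4, 17.7]
orientation: [[0.991, -0.131, 0.0], [-0.131, -0.991, 0.0], [0.0, -0.0, -1.0]]
ft_force: [-1.0, 1.8, 1.0]
finger_gap: 14.7
gripper_force: 29.9
```

Emit:
{"name": "arm_command", "arguments": {"series": [[0,0,-0.01,0,0],[0,0,-0.02,0,0],[0,0,-0.03,0,0],[0,0,-0.03,0,0],[0,0,-0.03,0,0]]}}

```text
time_s: 5.2
eef_pos: [463.3, -248.8, 47.9]
orientation: [[0.991, -0.131, 0.0], [-0.131, -0.991, -0.001], [0.0, 0.0, -1.0]]
ft_force: [-0.7, -0.0, -0.1]
finger_gap: 15.0
gripper_force: 30.0
```

```bash
cat >> h.py <<'E'
def caps(n):
    c=robot.camera(n); im=np.array(c["pixels"]); np.savez('cam_'+n+'.npz',im=im,K=c["K"],t=c["xyz"],R=c["rotation"])
    h=cv2.cvtColor(im,cv2.COLOR_BGR2HSV); m=cv2.inRange(h,(8,60,70),(22,190,255))
    k,_,st,ce=cv2.connectedComponentsWithStats(m)
    return [(ce[i].round(1).tolist(),int(st[i,4]),st[i,:4].tolist()) for i in range(1,k) if st[i,4]>12]
def panpt(x,y,z,pitch,G=None,L=48.):
    """world of pan point (pan frame mm) with pan pitched nose-down about the grip"""
    s=robot.read_state(); R=np.array(s['orientation']); G=s['eef_pos']-L*R[:,2] if G is None else G
    v=np.array([x+118,y,z-65]); c,sn=np.cos(pitch),np.sin(pitch)
    w=np.array([c*v[0]+sn*v[2],v[1],-sn*v[0]+c*v[2]])
    return G+R[:,0]*w[0]-R[:,1]*w[1]-R[:,2]*w[2]
E
python3 - <<'E'
from h import *
s=robot.read_state(); print(np.round(s['eef_pos'],1),np.round(s['ft_force'],2),np.round(s['wrist_torque'],2),s['finger_gap'])
print('caps',caps('wrist'))
for a in(0,10,20,30,45,60): print(a,[proj('wrist',panpt(*q,np.radians(a))).tolist() for q in((0,0,24),(34,0,30),(64,0,50))])
im=np.load('cam_wrist.npz')['im']; print(im[:130:5,316].tolist())
print('side caps',caps('side')); print([ (a,proj('side',panpt(0,0,24,np.radians(a))).tolist()) for a in(0,20,40)])
E
```

```text
[ 463.3 -248.8   47.9] [-0.74 -0.01 -0.09] [ 0.02  0.39 -0.03] 14.9905341372433
caps [([297.5, 63.2], 1506, [284, 28, 28, 72]), ([333.7, 46.1], 795, [321, 28, 27, 38]), ([332.6, 83.9], 699, [320, 68, 27, 33]), ([271.7, 266.8], 390, [267, 239, 12, 56]), ([361.8, 267.0], 392, [356, 239, 11, 56]), ([322.8, 313.3], 4997, [133, 304, 360, 18])]
0 [[318.0, 24.7], [318.0, -55.3], [318.3, -168.6]]
10 [[317.8, 50.5], [317.8, -14.2], [318.0, -100.0]]
20 [[317.7, 76.0], [317.7, 22.6], [317.7, -45.3]]
30 [[317.6, 100.8], [317.6, 56.1], [317.6, 0.5]]
45 [[317.6, 137.2], [317.5, 102.0], [317.5, 58.7]]
60 [[317.5, 172.8], [317.5, 144.5], [317.4, 109.0]]
[[91, 95, 100], [92, 95, 100], [92, 96, 101], [93, 96, 101], [93, 96, 101], [117, 122, 127], [117, 121, 127], [118, 122, 129], [118, 121, 128], [119, 123, 129], [116, 119, 125], [115, 119, 125], [116, 120, 126], [115, 118, 124], [118, 122, 128], [118, 122, 128], [117, 120, 127], [120, 124, 130], [121, 125, 130], [118, 122, 128], [119, 123, 128], [120, 125, 130], [120, 123, 129], [120, 123, 129], [96, 100, 105], [95, 98, 103]]
side caps [([425.1, 44.9
[... 455 characters left out ...]
5], 14, [519, 124, 7, 6]), ([520.6, 132.0], 15, [518, 129, 7, 7]), ([351.0, 172.9], 16, [349, 171, 5, 4]), ([499.4, 193.0], 17, [497, 190, 5, 9]), ([496.4, 198.3], 15, [495, 195, 5, 8]), ([495.0, 218.4], 27, [491, 214, 9, 9]), ([498.2, 226.2], 25, [494, 223, 9, 8]), ([243.5, 235.1], 35, [238, 231, 12, 12]), ([494.1, 241.3], 21, [491, 239, 9, 7]), ([92.0, 259.6], 71, [75, 244, 41, 40]), ([501.4, 249.3], 15, [500, 245, 3, 10]), ([146.2, 249.2], 24, [135, 248, 22, 5]), ([498.2, 268.1], 21, [493, 266, 11, 7]), ([331.5, 293.0], 52, [315, 292, 40, 8]), ([336.5, 298.0], 36, [319, 297, 36, 2]), ([129.8, 308.6], 18, [127, 301, 6, 15])]
[(0, [349.1, 166.2]), (20, [354.0, 178.6]), (40, [362.0, 189.6])]
```

Emit:
{"name": "arm_command", "arguments": {"series": [[0,0,-0.015,0,0],[0,0,-0.03,0,0],[0,0,-0.03,0,0],[0,0,-0.03,0,0]]}}

```text
time_s: 5.7
eef_pos: [463.1, -248.4, 76.9]
orientation: [[0.991, -0.131, -0.0], [-0.131, -0.991, 0.0], [-0.0, -0.0, -1.0]]
ft_force: [-0.2, 0.9, -3.4]
finger_gap: 14.6
gripper_force: 30.0
```

```bash
cat >> h.py <<'E'
def look():
    s=robot.read_state(); print(round(s['time_s'],2),np.round(s['eef_pos'],1),np.round(s['ft_force'],2),np.round(s['wrist_torque'],2),round(s['finger_gap'],1))
    c=[k for k in caps('wrist') if k[0][1]<235 and k[1]>150]; print('caps',c)
    if c:
        v=np.average([k[0][1] for k in c],weights=[k[1] for k in c]); a=np.arange(-10,120)
        r=[proj('wrist',panpt(0,0,20,np.radians(t)))[1] for t in a]; print('row',v,'pitch',a[np.argmin(abs(np.array(r)-v))])
E
python3 -c "
from h import *
look()"
```

```text
5.7 [ 463.1 -248.4   76.9] [-0.16  0.86 -3.35] [ 0.08  0.26 -0.02] 14.6
caps [([299.7, 98.0], 1237, [288, 67, 25, 63]), ([331.3, 98.8], 1248, [319, 67, 25, 64])]
row 98.40177062374245 pitch 28
```

Emit:
{"name": "arm_command", "arguments": {"series": [[0,0,-0.015,0,0],[0,0,-0.03,0,0],[0,0,-0.03,0,0],[0,0,-0.03,0,0]]}}

```text
time_s: 6.15
eef_pos: [462.9, -248.4, 106.6]
orientation: [[0.991, -0.131, -0.001], [-0.131, -0.991, 0.0], [-0.001, -0.0, -1.0]]
ft_force: [-0.2, 0.5, -2.3]
finger_gap: 15.2
gripper_force: 30.0
```

```bash
python3 -c "
from h import *
look()"
```

```text
6.15 [ 462.9 -248.4  106.6] [-0.18  0.52 -2.3 ] [ 0.07  0.25 -0.02] 15.2
caps [([300.5, 95.9], 1235, [289, 65, 24, 63]), ([331.5, 96.6], 1224, [320, 65, 24, 64])]
row 96.24843432289548 pitch 27
```

Emit:
{"name": "arm_command", "arguments": {"series": [[0,0,-0.03,0,0],[0,0,-0.06,0,0],[-0.01,-0.03,-0.06,-0.05,0],[-0.02,-0.06,-0.06,-0.1,0],[-0.03,-0.09,-0.06,-0.15,0],[-0.04,-0.12,-0.06,-0.2,0],[-0.05,-0.15,-0.06,-0.25,0],[-0.06,-0.18,-0.06,-0.3,0],[-0.07,-0.2,-0.06,-0.33,0],[-0.07,-0.205,-0.06,-0.33,0]]}}

```text
time_s: 7.2
eef_pos: [419.6, -33.9, 166.9]
orientation: [[0.98, 0.201, -0.001], [0.201, -0.98, -0.0], [-0.001, -0.0, -1.0]]
ft_force: [0.4, -1.1, -2.7]
finger_gap: 15.2
gripper_force: 30.0
```

```bash
python3 -c "
from h import *
look(); print(robot.read_state()['orientation'][:,0])"
```

```text
7.2 [419.6 -33.9 166.9] [ 0.38 -1.12 -2.72] [-0.05  0.11 -0.05] 15.2
caps [([328.2, 96.2], 2307, [298, 66, 63, 58]), ([92.1, 182.2], 429, [66, 144, 54, 76])]
row 109.684649122807 pitch 33
[ 9.79909543e-01  1.99442221e-01 -2.97299452e-04]
```

Emit:
{"name": "arm_command", "arguments": {"series": [[-0.02,0,0.01,0,0],[0.015,0,-0.025,0,0],[0.045,0,-0.055,0,0],[0.06,0,-0.07,0,0],[0.065,0,-0.075,0,0],[0.065,0,-0.075,0,0]]}}

```text
time_s: 7.85
eef_pos: [484.7, -24.0, 242.1]
orientation: [[0.981, 0.196, -0.0], [0.196, -0.981, 0.0], [-0.0, -0.0, -1.0]]
ft_force: [-0.6, 0.2, -3.7]
finger_gap: 14.9
gripper_force: 30.0
```

```bash
python3 -c "
from h import *
look()"
```

```text
7.85 [484.7 -24.  242.1] [-0.63  0.25 -3.74] [-0.01  0.16 -0.01] 14.9
caps [([318.5, 120.0], 341, [308, 109, 21, 23]), ([324.2, 154.3], 1251, [293, 138, 62, 36]), ([135.0, 217.5], 327, [116, 188, 40, 60])]
row 158.97436164669102 pitch 52
```

Emit:
{"name": "arm_command", "arguments": {"series": [[-0.02,0,0.02,0,0],[-0.045,0,0.04,0,0],[-0.07,0,0.06,0,0],[-0.085,0,0.075,0,0],[-0.092,0,0.08,0,0],[-0.092,0,0.08,0,0],[-0.05,0,0.055,0,0],[-0.02,0,0.04,0,0],[-0.01,0,0.035,0,0],[-0.005,0,0.035,0,0]]}}

```text
time_s: 8.9
eef_pos: [481.1, -23.8, 208.3]
orientation: [[0.98, 0.198, 0.001], [0.198, -0.98, 0.001], [0.002, -0.0, -1.0]]
ft_force: [0.3, -0.5, -3.1]
finger_gap: 15.3
gripper_force: 30.0
```

Run:
```python
from h import *
look()
s=caps('side'); print([k for k in s if 280<k[0][0]<380 and 150<k[0][1]<260]); 
t=caps('top'); print([k for k in t if 280<k[0][0]<400 and 140<k[0][1]<250])
print(proj('side',[518,-16,10]),proj('top',[518,-16,10]))
for p in(45,60,75,90): print(p,proj('side',panpt(0,0,20,np.radians(p))),proj('wrist',panpt(0,0,20,np.radians(p))))
```

```text
8.9 [481.1 -23.8 208.3] [ 0.25 -0.46 -3.06] [-0.03  0.07  0.05] 15.3
caps [([327.0, 45.9], 287, [319, 35, 16, 23]), ([313.4, 88.1], 415, [302, 78, 25, 25]), ([120.4, 222.0], 362, [99, 191, 45, 62])]
row 122.2733082706767 pitch 37
[([288.0, 212.1], 53, [284, 209, 9, 7]), ([303.3, 216.6], 82, [297, 210, 13, 14]), ([329.0, 218.0], 39, [326, 215, 7, 7])]
[([335.9, 150.2], 49, [332, 146, 8, 9])]
[327.2 223.3] [341.5 198.9]
45 [324.2 183.4] [317.6 143.4]
60 [335.3 188.5] [317.5 178.9]
75 [347.2 191.1] [317.5 214.3]
90 [359.  190.9] [317.5 250.3]
```

Run:
```python
from h import *
L=lambda p:np.round([(p[0]-518.4)*.98+(p[1]+16)*.2,-(p[0]-518.4)*.2+(p[1]+16)*.98],0)
for n,ps in(('side',[(288,212.1),(303.3,216.6),(329,218)]),('top',[(335.9,150.2)]),('wrist',[(327,45.9),(313.4,88.1)])):
    for p in ps: q=atz(n,*p,13); print(n,p,q,'local',L(q))
a=np.load('cam_wrist.npz')['im']; b=np.load('cam_side.npz')['im'][110:270,250:450]; d=np.load('cam_top.npz')['im'][130:250,270:420]
c=np.zeros((600,800,3),np.uint8); c[:250,:400]=cv2.resize(a,(400,250)); c[255:575,:400]=cv2.resize(b,(400,320),interpolation=cv2.INTER_CUBIC); c[:320,400:]=cv2.resize(d,(400,320),interpolation=cv2.INTER_CUBIC)
cv2.imwrite('pics/m5.png',c)
```

```text
side (288, 212.1) [639.8  -1.2  13. ] local [122. -10.]
side (303.3, 216.6) [590.3  -5.2  13. ] local [73. -4.]
side (329, 218) [524.2 -37.3  13. ] local [  1. -22.]
top (335.9, 150.2) [644.1  -4.2  13. ] local [126. -14.]
wrist (327, 45.9) [630.1  -5.2  13. ] local [112. -12.]
wrist (313.4, 88.1) [582.3   1.2  13. ] local [66.  4.]
```

View pics/m5.png

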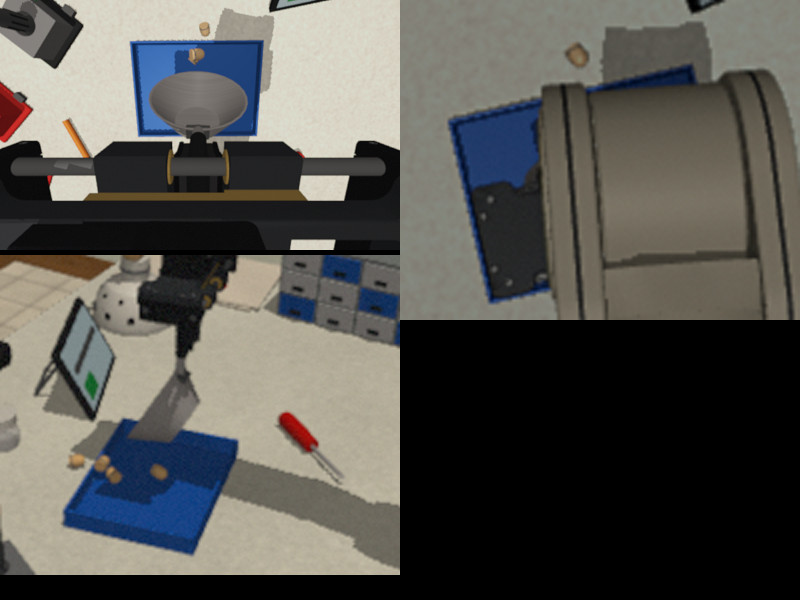

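The mosaic shows the pan empty and pitched about 70°. Three caps lie in the tray, and one overshot onto the bench at world (644,-4), wrist pixel (327,46). I'll stand the pan down, put that cap back in it and tip again, more gently.

Run:
```python
from h import *
for p in range(56,84,4): print(p,[proj('wrist',panpt(*q,np.radians(p))).tolist() for q in((64,0,50),(0,64,50),(0,-64,50),(-64,0,50))])
s=robot.read_state();R=np.array(s['orientation']);p=s['eef_pos']
print('shift mm',R.T@(np.array([623,-269,187-48.])-p))
```

```text
56 [[317.4, 99.1], [237.5, 141.8], [397.7, 141.8], [317.8, 202.2]]
60 [[317.4, 111.8], [239.1, 150.9], [396.0, 150.9], [317.8, 207.2]]
64 [[317.4, 124.2], [240.5, 160.0], [394.6, 159.9], [317.8, 212.3]]
68 [[317.4, 136.4], [241.8, 169.0], [393.3, 169.0], [317.8, 217.5]]
72 [[317.4, 148.4], [242.8, 178.1], [392.2, 178.0], [317.8, 222.8]]
76 [[317.4, 160.2], [243.7, 187.1], [391.3, 187.1], [317.8, 228.2]]
80 [[317.3, 171.9], [244.5, 196.2], [390.6, 196.2], [317.8, 233.7]]
shift mm [ 93.05031602 268.28897405  67.72604506]
```

Emit:
{"name": "arm_command", "arguments": {"series": [[0.008,0.035,0,0.05,0],[0.018,0.075,0,0.1,0],[0.03,0.12,0,0.16,0],[0.042,0.165,0,0.22,0],[0.055,0.21,0.015,0.28,0],[0.065,0.245,0.04,0.33,0],[0.07,0.26,0.06,0.33,0],[0.07,0.26,0.068,0.33,0],[0.07,0.26,0.068,0.33,0]]}}

```text
time_s: 9.95
eef_pos: [597.9, -264.5, 137.9]
orientation: [[0.991, -0.131, -0.003], [-0.131, -0.991, 0.002], [-0.003, -0.001, -1.0]]
ft_force: [0.1, 0.2, -2.4]
finger_gap: 15.2
gripper_force: 30.0
```

Emit:
{"name": "arm_command", "arguments": {"series": [[0,0,0.015,0,0],[-0.005,0,0.023,0,0],[-0.015,0,0.028,0,0],[-0.015,0,0.028,0,0]]}}

```text
time_s: 10.35
eef_pos: [584.8, -262.8, 113.4]
orientation: [[0.991, -0.13, 0.003], [-0.13, -0.991, -0.001], [0.003, 0.001, -1.0]]
ft_force: [1.0, 0.9, 3.6]
finger_gap: 14.8
gripper_force: 30.0
```

```bash
cat >> h.py <<'E'
def rimrows():
    c=robot.camera('wrist'); im=np.array(c["pixels"]); np.savez('cam_wrist.npz',im=im,K=c["K"],t=c["xyz"],R=c["rotation"])
    col=im[:,312:322].mean(1).astype(int); print('col',[(v,col[v].tolist()) for v in range(0,240,8)])
E
python3 - <<'E'
from h import *
s=robot.read_state(); print(s['time_s'],np.round(s['eef_pos'],1),np.round(s['ft_force'],2),np.round(s['wrist_torque'],2)); rimrows()
E
```

```text
10.35 [ 584.8 -262.8  113.4] [0.95 0.88 3.62] [ 0.31 -0.34 -0.  ]
col [(0, [65, 71, 73]), (8, [139, 153, 158]), (16, [142, 155, 161]), (24, [139, 152, 158]), (32, [139, 152, 157]), (40, [138, 151, 156]), (48, [142, 156, 161]), (56, [140, 153, 159]), (64, [141, 155, 160]), (72, [141, 155, 160]), (80, [140, 154, 159]), (88, [140, 153, 158]), (96, [139, 152, 158]), (104, [111, 115, 121]), (112, [120, 123, 129]), (120, [113, 117, 123]), (128, [116, 120, 126]), (136, [113, 117, 123]), (144, [113, 118, 124]), (152, [114, 118, 124]), (160, [112, 117, 123]), (168, [102, 106, 112]), (176, [100, 104, 109]), (184, [102, 106, 111]), (192, [102, 106, 111]), (200, [84, 87, 91]), (208, [71, 73, 77]), (216, [18, 19, 19]), (224, [17, 17, 18]), (232, [18, 18, 18])]
```

Emit:
{"name": "arm_command", "arguments": {"series": [[-0.017,0,0.005,0,0],[-0.034,0,0.011,0,0],[-0.053,0,0.021,0,0],[-0.072,0,0.032,0,0],[-0.088,0,0.046,0,0],[-0.102,0,0.062,0,0],[-0.112,0,0.076,0,0],[-0.119,0,0.087,0,0],[-0.124,0,0.096,0,0],[-0.124,0,0.096,0,0]]}}

```text
time_s: 11.4
eef_pos: [460.6, -246.7, 14.9]
orientation: [[0.991, -0.131, -0.001], [-0.131, -0.991, 0.0], [-0.002, -0.0, -1.0]]
ft_force: [-3.1, 1.2, 6.1]
finger_gap: 14.9
gripper_force: 30.0
```

Run:
```python
from h import *
s=robot.read_state(); print(s['time_s'],np.round(s['eef_pos'],1),np.round(s['ft_force'],2),np.round(s['wrist_torque'],2)); rimrows()
for p in (-4,0,4,8,12,16): print(p,[proj('wrist',panpt(*q,np.radians(p))).tolist() for q in((29,0,5),(-29,0,5),(-64,0,50))])
```

```text
11.4 [ 460.6 -246.7   14.9] [-3.1   1.17  6.13] [0.45 0.7  0.05]
col [(0, [123, 126, 132]), (8, [122, 125, 130]), (16, [119, 123, 128]), (24, [121, 124, 130]), (32, [118, 122, 128]), (40, [120, 123, 129]), (48, [118, 122, 128]), (56, [121, 124, 130]), (64, [118, 121, 127]), (72, [116, 120, 125]), (80, [119, 122, 129]), (88, [115, 119, 125]), (96, [105, 109, 115]), (104, [103, 107, 113]), (112, [102, 106, 111]), (120, [102, 105, 111]), (128, [101, 105, 110]), (136, [111, 116, 122]), (144, [75, 77, 80]), (152, [113, 117, 123]), (160, [113, 117, 123]), (168, [113, 117, 123]), (176, [113, 117, 123]), (184, [113, 118, 124]), (192, [17, 16, 17]), (200, [24, 23, 24]), (208, [24, 23, 24]), (216, [24, 25, 24]), (224, [24, 24, 24]), (232, [23, 23, 24])]
-4 [[318.3, -41.0], [318.2, 75.6], [318.6, 146.6]]
0 [[318.2, -24.1], [318.2, 83.8], [318.5, 147.8]]
4 [[318.1, -8.1], [318.1, 92.2], [318.5, 149.4]]
8 [[318.1, 7.2], [318.1, 100.6], [318.5, 151.5]]
12 [[318.0, 21.9], [318.0, 109.0], [318.4, 153.9]]
16 [[317.9, 36.0], [318.0, 117.4], [318.4, 156.8]]
```

Emit:
{"name": "arm_command", "arguments": {"series": [[0,0,0,0,60],[0,0,0,0,60],[0,0,0,0,60],[0,0,0,0,60],[0,0,-0.03,0,60],[0,0,-0.07,0,60],[0.015,-0.04,-0.085,0,60],[0.033,-0.085,-0.085,0,60],[0.051,-0.13,-0.085,0,60],[0.069,-0.175,-0.085,0,60],[0.087,-0.22,-0.085,0,60],[0.097,-0.252,-0.085,0,60]]}}

```text
time_s: 12.65
eef_pos: [592.1, -6.3, 100.7]
orientation: [[0.992, -0.129, 0.001], [-0.129, -0.992, 0.001], [0.001, -0.001, -1.0]]
ft_force: [-0.6, 0.4, -0.4]
finger_gap: 52.0
gripper_force: 0.0
```

Emit:
{"name": "arm_command", "arguments": {"series": [[0,0,0,0,60]]}}

```text
time_s: 12.75
eef_pos: [592.0, -3.4, 100.6]
orientation: [[0.992, -0.123, 0.001], [-0.123, -0.992, 0.003], [0.0, -0.003, -1.0]]
ft_force: [0.4, 0.3, 0.1]
finger_gap: 52.4
gripper_force: 0.0
```

Run:
```python
from h import *
s=robot.read_state(); print(s['time_s'],np.round(s['eef_pos'],1),round(s['finger_gap']))
for k in caps('wrist'):
    if k[1]>80 and k[0][1]<235: print(k,atz('wrist',*k[0],10))
im=np.load('cam_wrist.npz')['im']; m=cv2.inRange(cv2.cvtColor(im,cv2.COLOR_BGR2HSV),(8,50,60),(25,190,255)); m[235:]=0
for c in cv2.findContours(m,0,1)[0]:
    if cv2.contourArea(c)>80: print(cv2.minAreaRect(c))
t=caps('top'); print('top',[(k,atz('top',*k[0],20).tolist()) for k in t if 395<k[0][0]<470 and 130<k[0][1]<220])
im=np.load('cam_top.npz')['im'][140:200,400:470]
r=cv2.HoughCircles(cv2.resize(cv2.cvtColor(im,6),None,fx=4,fy=4,interpolation=2),3,1,100,param1=80,param2=20,minRadius=80,maxRadius=130)
if r is not None:
    for x,y,q in r[0]: print('rim',atz('top',400+x/4,140+y/4,50),q/4)
```

```text
12.75 [592.   -3.4 100.6] 52
([315.4, 139.4], 413, [302, 125, 26, 27]) [642.7  -7.4  10. ]
([316.9, 213.3], 357, [306, 202, 22, 25]) [ 5.74e+02 -2.00e-01  1.00e+01]
([277.7, 223.1], 247, [269, 215, 18, 17]) [568.9  38.3  10. ]
((277.2176208496094, 223.32937622070312), (17.71689224243164, 16.796533584594727), 85.60128784179688)
((317.1000061035156, 213.30001831054688), (17.441329956054688, 24.59674835205078), 26.56505012512207)
((315.7059020996094, 139.82354736328125), (24.947002410888672, 19.957603454589844), 49.398704528808594)
top []
rim [ 575.4 -261.9   50. ] 24.35
```

Run:
```python
from h import *
print('low corner',atz('top',379,133,0),'upper corner',atz('top',375,100,115))
print('low right',atz('top',451,104,0))
```

```text
low corner [ 689.4 -118.2    0. ] upper corner [742.3 -95.5 115. ]
low right [ 761.9 -308.2    0. ]
```

Emit:
{"name": "arm_command", "arguments": {"series": [[0.02,-0.001,0.03,-0.14,40],[0.04,-0.002,0.05,-0.28,40],[0.051,-0.002,0.06,-0.42,40],[0.051,-0.002,0.06,-0.56,40],[0.051,-0.002,0.06,-0.7,40],[0.051,-0.002,0.06,-0.7,40]]}}

```text
time_s: 13.45
eef_pos: [641.3, -16.9, 40.2]
orientation: [[0.843, 0.538, -0.001], [0.538, -0.843, -0.001], [-0.001, 0.0, -1.0]]
ft_force: [-0.5, -0.2, -0.8]
finger_gap: 35.1
gripper_force: 0.0
```

Run:
```python
from h import *
s=robot.read_state(); R=np.array(s['orientation']);print(s['time_s'],np.round(s['eef_pos'],1),round(s['finger_gap']),np.round(s['q'],2))
for k in caps('wrist'):
    if k[1]>80 : q=atz('wrist',*k[0],10); print(k,q,(R.T@(q-s['eef_pos'])).round(1))
```

```text
13.45 [641.3 -16.9  40.2] 35 [ 0.36  0.55 -0.55  1.56  0.31  1.12 -1.25]
([307.3, 195.0], 192, [296, 191, 24, 9]) [649.8  -2.9  10. ] [14.8 -7.2 30.2]
([307.1, 210.1], 415, [296, 200, 24, 22]) [639.9  -9.   10. ] [ 3.1 -7.4 30.2]
([234.2, 267.0], 533, [228, 239, 16, 56]) [569.8  14.5  10. ] [-43.3 -64.9  30.3]
([399.0, 267.0], 537, [390, 239, 16, 56]) [639.2 -94.4  10. ] [-43.4  64.2  30.3]
([365.2, 313.4], 4893, [176, 304, 359, 17]) [590.8 -95.7  10. ] [-84.9  39.2  30.3]
```

Emit:
{"name": "arm_command", "arguments": {"series": [[0.006,-0.007,0.0,0,40],[0.006,-0.007,0.02,0,40],[0.006,-0.007,0.045,0,40],[0.006,-0.007,0.06,0,40],[0.006,-0.007,0.06,0,0],[0.006,-0.007,0.06,0,0],[0.006,-0.007,0.06,0,0],[0.006,-0.007,0.06,0,0],[0.006,-0.007,0.06,0,0]]}}

```text
time_s: 14.4
eef_pos: [643.8, -5.5, -18.3]
orientation: [[0.843, 0.538, 0.002], [0.538, -0.843, -0.0], [0.002, 0.001, -1.0]]
ft_force: [0.4, 1.0, 4.3]
finger_gap: 15.6
gripper_force: 29.5
```

Emit:
{"name": "arm_command", "arguments": {"series": [[0,0,-0.035,0,0],[0,0,-0.075,0,0],[-0.025,0.023,-0.105,0,0],[-0.06,0.055,-0.11,0.1,0],[-0.095,0.087,-0.11,0.22,0],[-0.13,0.119,-0.11,0.34,0],[-0.165,0.151,-0.11,0.46,0],[-0.19,0.174,-0.11,0.58,0],[-0.196,0.179,-0.09,0.7,0],[-0.196,0.179,-0.06,0.7,0],[-0.196,0.179,-0.04,0.7,0],[-0.196,0.179,-0.04,0.7,0]]}}

```text
time_s: 15.6
eef_pos: [572.1, -261.2, 17.8]
orientation: [[0.991, -0.131, -0.004], [-0.131, -0.991, 0.002], [-0.005, -0.001, -1.0]]
ft_force: [-1.1, 0.6, -0.3]
finger_gap: 15.8
gripper_force: 29.0
```

Run:
```python
from h import *
s=robot.read_state(); print(s['time_s'],np.round(s['eef_pos'],1),round(s['finger_gap'],1),np.round(s['orientation'][:,0],3))
snap('wrist','w6.png'); snap('side','s6.png')
a=cv2.imread('pics/w6.png'); b=cv2.imread('pics/s6.png')[110:270,250:450]
cv2.imwrite('pics/m6.png',np.vstack([cv2.resize(a,(440,275)),cv2.resize(b,(400,320),interpolation=cv2.INTER_CUBIC).copy() if 0 else cv2.resize(b,(440,325))]))
print(caps('wrist')[:8])
```

```text
15.6 [ 572.1 -261.2   17.8] 15.8 [ 0.991 -0.131 -0.005]
[([317.0, 234.0], 405, [303, 227, 29, 16]), ([270.6, 266.8], 389, [266, 239, 12, 56]), ([362.7, 266.8], 397, [357, 239, 11, 56]), ([316.8, 248.0], 253, [303, 242, 29, 11]), ([323.7, 313.3], 4965, [135, 304, 358, 17])]
```

View pics/m6.png

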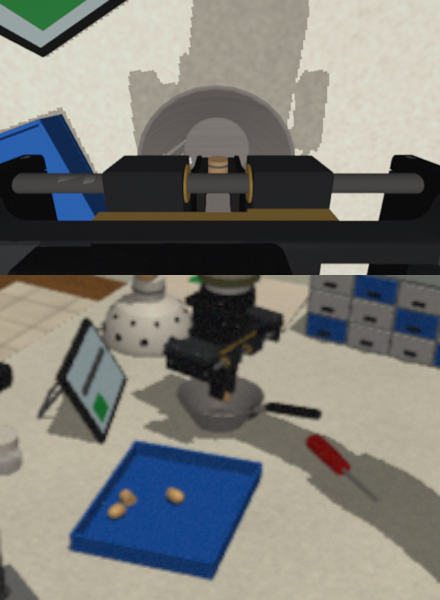

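The wrist and side views show the cap held above the pan floor (wrist row ~240), the pan upright, and three caps in the tray. I'll lower and release the cap, then go to the handle.

Emit:
{"name": "arm_command", "arguments": {"series": [[0.002,0,0.012,0,0],[0.002,0,0.012,0,50],[0.002,0,0.012,0,50],[0.002,0,0.012,0,50],[0.002,0,0.012,0,50],[0.002,0,-0.02,0,50],[0.0,0,-0.06,0,50],[-0.03,0,-0.085,0,50],[-0.075,0,-0.085,0,50],[-0.11,0,-0.06,0,50],[-0.113,0,-0.03,0,50],[-0.113,0,0.0,0,50]]}}

```text
time_s: 16.95
eef_pos: [461.4, -247.9, 20.7]
orientation: [[0.991, -0.132, 0.001], [-0.132, -0.991, -0.002], [0.002, 0.002, -1.0]]
ft_force: [0.3, -0.5, 0.0]
finger_gap: 43.5
gripper_force: 0.0
```

Run:
```python
from h import *
s=robot.read_state(); print(s['time_s'],np.round(s['eef_pos'],1),round(s['finger_gap'],1),np.round(s['ft_force'],1))
print([(k,atz('wrist',*k[0],14)) for k in caps('wrist') if k[0][1]<220])
```

```text
16.95 [ 461.4 -247.9   20.7] 43.5 [ 0.3 -0.5  0. ]
[(([314.9, 25.8], 192, [300, 22, 31, 10]), array([ 581.3, -262.1,   14. ])), (([314.5, 48.1], 946, [300, 31, 31, 37]), array([ 569.6, -260.2,   14. ]))]
```

Emit:
{"name": "arm_command", "arguments": {"series": [[0.002,0,0.003,0,50],[0.002,0,0.003,0,0],[0.002,0,0.003,0,0],[0.002,0,0.003,0,0],[0.002,0,0.003,0,0],[0.002,0,0.003,0,0],[0.002,0,0.003,0,0],[0.002,0,-0.012,0,0],[0.002,0,-0.027,0,0],[0.002,0,-0.042,0,0],[0.002,0,-0.057,0,0],[0.002,0,-0.072,0,0]]}}

```text
time_s: 18.2
eef_pos: [464.2, -247.5, 94.5]
orientation: [[0.991, -0.131, 0.001], [-0.131, -0.991, -0.001], [0.001, 0.0, -1.0]]
ft_force: [-0.1, 0.1, -2.8]
finger_gap: 14.7
gripper_force: 30.0
```

Emit:
{"name": "arm_command", "arguments": {"series": [[0,0,-0.015,0,0],[0,0,-0.035,-0.1,0],[0,0,-0.055,-0.24,0],[0,0,-0.075,-0.38,0],[0,0,-0.085,-0.52,0],[0,0,-0.085,-0.66,0],[0,0,-0.085,-0.8,0],[0,0,-0.085,-0.94,0],[0,0,-0.085,-1.08,0],[0,0,-0.085,-1.22,0],[0,0,-0.085,-1.36,0],[0,0,-0.085,-1.5,0]]}}

```text
time_s: 19.4
eef_pos: [464.1, -247.5, 178.9]
orientation: [[0.195, 0.981, 0.001], [0.981, -0.195, -0.001], [-0.001, 0.001, -1.0]]
ft_force: [0.8, 0.5, -3.3]
finger_gap: 15.0
gripper_force: 30.0
```

Run:
```python
from h import *
look(); s=robot.read_state(); R=np.array(s['orientation']); print(R[:,0],np.round(s['q'],2))
T=np.array([518.4,-16,0])+np.array([-.2,.98,0])*-255; print(T,(R.T@(T-s['eef_pos'])).round())
```

```text
19.4 [ 464.1 -247.5  178.9] [ 0.77  0.52 -3.31] [-0.13 -0.05  0.03] 15.0
caps [([340.7, 85.3], 717, [328, 71, 26, 32])]
row 85.3 pitch 23
[ 1.86205289e-01  9.82510490e-01 -8.53188862e-04] [ 0.87  0.16 -0.51  1.72  0.08  1.28  0.15]
[ 569.4 -265.9    0. ] [  2. 107. 179.]
```

Emit:
{"name": "arm_command", "arguments": {"series": [[0,0.02,0,-0.1,0],[0,0.045,0,-0.2,0],[0.0,0.07,0,-0.3,0],[0.001,0.09,0,-0.38,0],[0.002,0.104,0,-0.39,0],[0.002,0.107,0,-0.39,0]]}}

```text
time_s: 20.05
eef_pos: [570.4, -266.8, 178.1]
orientation: [[-0.185, 0.983, 0.001], [0.983, 0.185, 0.0], [0.0, 0.001, -1.0]]
ft_force: [-0.3, 0.9, -2.4]
finger_gap: 15.1
gripper_force: 30.0
```

Emit:
{"name": "arm_command", "arguments": {"series": [[-0.01,0,0.01,0,0],[0.025,0,-0.025,0,0],[0.055,0,-0.055,0,0],[0.07,0,-0.07,0,0],[0.075,0,-0.075,0,0],[0.075,0,-0.075,0,0]]}}

```text
time_s: 20.65
eef_pos: [555.0, -194.1, 252.5]
orientation: [[-0.186, 0.983, 0.0], [0.983, 0.186, -0.001], [-0.001, -0.0, -1.0]]
ft_force: [-0.5, -0.5, -3.0]
finger_gap: 15.2
gripper_force: 30.0
```

Run:
```python
from h import *
look(); s=robot.read_state(); R=np.array(s['orientation']); print(R[:,0])
rimrows()
for p in range(26,60,4): print(p,[proj('wrist',panpt(*q,np.radians(p)))[1] for q in((64,0,50),(-29,0,5),(-64,0,50))])
L=np.array([[.98,.2,0],[-.2,.98,0],[0,0,1]]); print('local',L@(s['eef_pos']-[518.4,-16,0]))
```

```text
20.65 [ 555.  -194.1  252.5] [-0.51 -0.5  -3.04] [-0.18 -0.14  0.01] 15.2
caps [([361.0, 21.0], 214, [352, 10, 18, 20]), ([313.9, 42.1], 213, [306, 34, 18, 19]), ([313.7, 116.4], 436, [304, 103, 21, 27])]
row 74.40521436848205 pitch 18
[-1.84987683e-01  9.82740693e-01 -5.36395676e-04]
col [(0, [187, 117, 67]), (8, [188, 118, 69]), (16, [189, 120, 70]), (24, [190, 121, 71]), (32, [185, 123, 87]), (40, [140, 180, 204]), (48, [102, 130, 155]), (56, [163, 169, 177]), (64, [161, 166, 173]), (72, [158, 163, 170]), (80, [159, 164, 171]), (88, [159, 165, 172]), (96, [160, 166, 173]), (104, [101, 130, 153]), (112, [127, 173, 205]), (120, [111, 154, 185]), (128, [152, 157, 165]), (136, [156, 162, 169]), (144, [153, 159, 166]), (152, [154, 160, 166]), (160, [154, 159, 167]), (168, [152, 157, 165]), (176, [132, 137, 144]), (184, [116, 120, 126]), (192, [107, 112, 117]), (200, [95, 99, 104]), (208, [20, 20, 20]), (216, [20, 20, 20]), (224, [20, 19, 20]), (232, [20, 19, 20])]
26 [np.float64(-17.2), np.float64(139.6), np.float64(166.3)]
30 [np.float64(0.2), np.float64(148.0), np.float64(170.0)]
34 [np.float64(16.8), np.float64(156.5), np.float64(174.0)]
38 [np.float64(32.5), np.float64(164.9), np.float64(178.2)]
42 [np.float64(47.5), np.float64(173.4), np.float64(182.6)]
46 [np.float64(61.9), np.float64(181.9), np.float64(187.1)]
50 [np.float64(75.8), np.float64(190.5), np.float64(191.9)]
54 [np.float64(89.3), np.float64(199.0), np.float64(196.7)]
58 [np.float64(102.3), np.float64(207.6), np.float64(201.7)]
local [-1.99795075e-01 -1.82518868e+02  2.51508366e+02]
```

Emit:
{"name": "arm_command", "arguments": {"series": [[-0.005,0,0.02,0,0],[-0.01,0,0.045,0,0],[-0.01,0,0.065,0,0],[-0.01,0,0.075,0,0],[-0.01,0,0.075,0,0],[0.033,0,0.05,0,0],[0.063,0,0.035,0,0],[0.073,0,0.03,0,0],[0.078,0,0.03,0,0],[0.078,0,0.03,0,0]]}}

```text
time_s: 21.75
eef_pos: [540.8, -117.0, 222.6]
orientation: [[-0.187, 0.982, 0.0], [0.982, 0.187, -0.001], [-0.001, 0.0, -1.0]]
ft_force: [-0.6, -0.4, -2.2]
finger_gap: 15.4
gripper_force: 30.0
```

```bash
cat >> h.py <<'E'
def trayloc(n,p,z=12):
    q=atz(n,*p,z); return np.round([(q[0]-518.4)*.98+(q[1]+16)*.2,-(q[0]-518.4)*.2+(q[1]+16)*.98],0).tolist()
def survey():
    for n in('side','top','wrist'):
        print(n,[(k[0],k[1],trayloc(n,k[0])) for k in caps(n) if (k[0][1]<236 or n!='wrist') and max(np.abs(trayloc(n,k[0])))<220])
E
python3 - <<'E'
from h import *
s=robot.read_state(); print(s['time_s'],np.round(s['eef_pos'],1)); survey(); rimrows()
E
```

```text
21.75 [ 540.8 -117.   222.6]
side [([329.3, 218.1], 42, [1.0, -23.0]), ([304.9, 222.7], 78, [59.0, 21.0]), ([243.6, 235.0], 34, [196.0, 129.0])]
top [([335.7, 176.2], 43, [60.0, 2.0]), ([321.7, 179.0], 44, [61.0, 39.0]), ([359.5, 190.7], 52, [10.0, -50.0])]
wrist [([364.3, 52.0], 238, [61.0, 40.0]), ([364.1, 80.3], 87, [61.0, 8.0]), ([316.4, 119.7], 351, [3.0, -37.0])]
col [(0, [183, 114, 64]), (8, [184, 115, 66]), (16, [185, 116, 67]), (24, [186, 117, 68]), (32, [186, 118, 69]), (40, [187, 118, 70]), (48, [186, 118, 70]), (56, [186, 118, 69]), (64, [187, 118, 70]), (72, [184, 120, 82]), (80, [165, 171, 178]), (88, [162, 168, 175]), (96, [159, 165, 172]), (104, [160, 166, 173]), (112, [101, 143, 174]), (120, [129, 177, 209]), (128, [93, 133, 163]), (136, [162, 168, 175]), (144, [148, 154, 161]), (152, [145, 150, 158]), (160, [144, 149, 156]), (168, [145, 150, 158]), (176, [147, 152, 159]), (184, [101, 106, 111]), (192, [109, 113, 119]), (200, [88, 91, 96]), (208, [16, 15, 15]), (216, [19, 19, 19]), (224, [18, 18, 17]), (232, [18, 18, 18])]
```

Emit:
{"name": "arm_command", "arguments": {"series": [[-0.02,0,0.015,0,0],[-0.05,0,0.03,0,0],[-0.08,0,0.04,0,0],[-0.035,0,0.03,0,0],[-0.01,0,0.02,0,0],[0.0,0,0.015,0,0],[0.005,0,0.015,0,0],[0.005,0,0.015,0,0]]}}

```text
time_s: 22.75
eef_pos: [539.7, -112.6, 207.0]
orientation: [[-0.186, 0.983, -0.0], [0.983, 0.186, -0.0], [-0.0, -0.001, -1.0]]
ft_force: [-0.7, -0.4, -2.3]
finger_gap: 15.3
gripper_force: 30.1
```

Run:
```python
from h import *
s=robot.read_state(); print(s['time_s'],np.round(s['eef_pos'],1)); survey(); rimrows()
```

```text
22.75 [ 539.7 -112.6  207. ]
side [([334.5, 181.8], 47, [45.0, -216.0]), ([329.1, 218.0], 41, [2.0, -23.0]), ([305.0, 222.6], 79, [59.0, 20.0]), ([243.3, 235.2], 33, [196.0, 131.0])]
top [([335.7, 176.2], 43, [60.0, 2.0]), ([321.7, 179.0], 43, [61.0, 39.0]), ([370.1, 189.4], 45, [7.0, -77.0]), ([349.6, 196.4], 44, [1.0, -22.0])]
wrist [([366.8, 51.1], 187, [62.0, 43.0]), ([363.9, 61.2], 66, [59.0, 32.0]), ([364.3, 87.5], 226, [60.0, 3.0]), ([313.3, 106.2], 136, [-1.0, -17.0]), ([315.3, 155.9], 281, [1.0, -76.0])]
col [(0, [185, 115, 65]), (8, [185, 116, 67]), (16, [186, 117, 68]), (24, [187, 119, 69]), (32, [188, 120, 70]), (40, [188, 120, 71]), (48, [188, 119, 71]), (56, [188, 120, 70]), (64, [188, 120, 70]), (72, [188, 120, 71]), (80, [188, 119, 71]), (88, [188, 119, 70]), (96, [188, 119, 69]), (104, [128, 157, 184]), (112, [172, 177, 183]), (120, [185, 190, 198]), (128, [178, 184, 191]), (136, [180, 186, 194]), (144, [179, 184, 192]), (152, [117, 162, 194]), (160, [124, 168, 200]), (168, [158, 164, 171]), (176, [137, 142, 148]), (184, [128, 133, 139]), (192, [102, 106, 112]), (200, [85, 88, 93]), (208, [81, 84, 88]), (216, [15, 15, 14]), (224, [18, 18, 17]), (232, [18, 17, 18])]
```

Emit:
{"name": "arm_command", "arguments": {"series": [[-0.02,0,0.0,0,0],[-0.05,0,0.01,0,0],[-0.08,0,0.015,0,0],[-0.035,0,0.01,0,0],[-0.01,0,0.01,0,0],[0.0,0,0.01,0,0],[0.005,0,0.01,0,0],[0.005,0,0.01,0,0]]}}

```text
time_s: 23.75
eef_pos: [538.9, -107.7, 197.5]
orientation: [[-0.186, 0.982, -0.0], [0.982, 0.186, -0.001], [-0.001, -0.0, -1.0]]
ft_force: [0.5, 0.5, -1.9]
finger_gap: 15.3
gripper_force: 30.0
```

Run:
```python
from h import *
s=robot.read_state(); print(s['time_s'],np.round(s['eef_pos'],1)); survey(); rimrows()
```

```text
23.75 [ 538.9 -107.7  197.5]
side [([327.3, 219.8], 73, [4.0, -13.0]), ([305.0, 222.6], 81, [59.0, 20.0]), ([243.3, 235.2], 33, [196.0, 131.0])]
top [([335.7, 176.2], 44, [60.0, 2.0]), ([321.8, 179.0], 44, [61.0, 38.0]), ([349.6, 196.4], 44, [1.0, -22.0]), ([341.8, 196.3], 32, [6.0, -2.0])]
wrist [([366.8, 56.8], 266, [61.0, 40.0]), ([364.9, 91.3], 237, [60.0, 3.0]), ([318.2, 96.0], 171, [6.0, -1.0]), ([313.6, 113.1], 232, [0.0, -20.0])]
col [(0, [185, 115, 65]), (8, [185, 116, 67]), (16, [186, 117, 68]), (24, [187, 119, 69]), (32, [188, 120, 70]), (40, [189, 120, 71]), (48, [188, 119, 71]), (56, [188, 120, 71]), (64, [188, 120, 70]), (72, [188, 120, 71]), (80, [188, 119, 70]), (88, [168, 126, 118]), (96, [135, 180, 208]), (104, [138, 103, 98]), (112, [133, 174, 201]), (120, [114, 144, 170]), (128, [186, 191, 198]), (136, [188, 193, 200]), (144, [184, 190, 197]), (152, [188, 193, 201]), (160, [190, 195, 203]), (168, [186, 192, 199]), (176, [186, 191, 199]), (184, [133, 138, 145]), (192, [98, 102, 107]), (200, [95, 99, 104]), (208, [64, 67, 70]), (216, [78, 81, 86]), (224, [18, 17, 17]), (232, [17, 17, 17])]
```

All four caps are in the tray, at tray-local (60,2), (61,39), (1,-22) and (6,-2) mm. Next I stand the pan on the right of the tray.

Emit:
{"name": "arm_command", "arguments": {"series": [[-0.03,0,0,0,0],[-0.07,0,0,0,0],[-0.105,0,0.015,0,0],[-0.125,0,0.04,0,0],[-0.128,0,0.06,0,0],[-0.128,0,0.072,0,0],[-0.135,0,0.08,0,0],[-0.145,0,0.085,0,0],[-0.145,0,0.085,0,0]]}}

```text
time_s: 24.85
eef_pos: [566.2, -250.9, 112.7]
orientation: [[-0.185, 0.983, 0.0], [0.983, 0.185, -0.001], [-0.001, 0.0, -1.0]]
ft_force: [-0.6, -0.4, -1.4]
finger_gap: 14.9
gripper_force: 30.1
```

Run:
```python
from h import *
s=robot.read_state(); print(s['time_s'],np.round(s['eef_pos'],1),np.round(s['ft_force'],1)); rimrows()
```

```text
24.85 [ 566.2 -250.9  112.7] [-0.6 -0.4 -1.4]
col [(0, [184, 114, 64]), (8, [185, 115, 65]), (16, [185, 116, 66]), (24, [186, 117, 67]), (32, [186, 117, 68]), (40, [187, 118, 69]), (48, [179, 105, 54]), (56, [77, 44, 28]), (64, [201, 215, 215]), (72, [197, 212, 215]), (80, [200, 215, 215]), (88, [196, 211, 214]), (96, [197, 212, 215]), (104, [199, 213, 215]), (112, [198, 213, 216]), (120, [186, 191, 199]), (128, [182, 187, 194]), (136, [183, 189, 196]), (144, [183, 189, 196]), (152, [180, 186, 193]), (160, [179, 185, 193]), (168, [166, 172, 179]), (176, [99, 103, 109]), (184, [99, 102, 108]), (192, [96, 100, 105]), (200, [97, 102, 107]), (208, [80, 83, 88]), (216, [47, 49, 51]), (224, [17, 17, 17]), (232, [18, 17, 17])]
```

Emit:
{"name": "arm_command", "arguments": {"series": [[-0.013,0,0.003,0,0],[-0.03,0,0.006,0,0],[-0.047,0,0.012,0,0],[-0.066,0,0.022,0,0],[-0.085,0,0.033,0,0],[-0.101,0,0.047,0,0],[-0.115,0,0.063,0,0],[-0.125,0,0.077,0,0],[-0.132,0,0.088,0,0],[-0.137,0,0.096,0,0],[-0.137,0,0.097,0,0]]}}

```text
time_s: 26.0
eef_pos: [591.7, -385.7, 15.2]
orientation: [[-0.186, 0.983, 0.001], [0.983, 0.186, -0.002], [-0.002, 0.0, -1.0]]
ft_force: [0.9, -4.1, 7.2]
finger_gap: 14.6
gripper_force: 30.0
```

Run:
```python
from h import *
s=robot.read_state(); print(s['time_s'],np.round(s['eef_pos'],1),np.round(s['ft_force'],1)); rimrows()
```

```text
26.0 [ 591.7 -385.7   15.2] [ 0.9 -4.1  7.2]
col [(0, [185, 190, 198]), (8, [187, 192, 200]), (16, [185, 190, 197]), (24, [182, 188, 195]), (32, [186, 191, 199]), (40, [184, 189, 196]), (48, [184, 189, 196]), (56, [182, 187, 194]), (64, [185, 191, 198]), (72, [180, 185, 192]), (80, [179, 185, 192]), (88, [181, 186, 194]), (96, [174, 180, 188]), (104, [141, 147, 153]), (112, [140, 145, 152]), (120, [139, 144, 150]), (128, [138, 143, 150]), (136, [139, 143, 150]), (144, [157, 163, 170]), (152, [127, 132, 138]), (160, [138, 144, 150]), (168, [111, 115, 121]), (176, [111, 115, 121]), (184, [111, 116, 121]), (192, [111, 116, 121]), (200, [22, 22, 23]), (208, [24, 23, 24]), (216, [23, 23, 23]), (224, [23, 23, 24]), (232, [23, 23, 23])]
```

Emit:
{"name": "arm_command", "arguments": {"series": [[0,0,0.002,0,0],[0,0,0.002,0,60],[0,0,0.002,0,60],[0,0,0.002,0,60],[0,0,0.002,0,60],[0,0,-0.04,0,60],[0,0,-0.09,0,60],[0,0,-0.14,0,60],[0.04,0.005,-0.15,0,60],[0.085,0.013,-0.15,0,60],[0.13,0.02,-0.15,0,60],[0.175,0.027,-0.15,0,60]]}}

```text
time_s: 27.25
eef_pos: [585.1, -204.9, 165.6]
orientation: [[-0.187, 0.982, 0.0], [0.982, 0.187, -0.0], [-0.0, 0.0, -1.0]]
ft_force: [1.1, -0.1, 0.3]
finger_gap: 52.0
gripper_force: 0.0
```

Run:
```python
from h import *
s=robot.read_state(); R=np.array(s['orientation']); print(s['time_s'],np.round(s['eef_pos'],1),round(s['finger_gap'],1))
print((R.T@(np.array([570,281,165])-s['eef_pos'])).round(),R[:,0])
robot_c=robot.camera('top'); np.savez('cam_top.npz',im=robot_c['pixels'],K=robot_c['K'],t=robot_c['xyz'],R=robot_c['rotation'])
# block top corners from the first picture
P=[atz('top',*p,55) for p in((216.2,160),(202.5,186.2),(228.7,198.7),(241,171))]; print(P)
print('face CD',P[3]-P[2],'face BC',P[2]-P[1])
```

```text
27.25 [ 585.1 -204.9  165.6] 52.0
[480.  76.   1.] [-1.87118396e-01  9.82337356e-01 -1.59061863e-04]
[array([618.4, 295.3,  55. ]), array([553.6, 329.7,  55. ]), array([521.2, 264.5,  55. ]), array([589.6, 233.4,  55. ])]
face CD [ 68.4 -31.1   0. ] face BC [-32.4 -65.2   0. ]
```

Emit:
{"name": "arm_command", "arguments": {"series": [[0.045,0.007,0,0.06,60],[0.09,0.014,0,0.12,60],[0.135,0.021,0,0.18,60],[0.18,0.029,0,0.24,60],[0.225,0.036,0,0.3,60],[0.27,0.043,0,0.36,60],[0.315,0.05,0,0.42,60],[0.36,0.057,0,0.48,60],[0.405,0.064,0,0.54,60],[0.45,0.071,0,0.612,60],[0.48,0.076,0,0.612,60],[0.48,0.076,0,0.612,60]]}}

```text
time_s: 28.5
eef_pos: [568.0, 284.9, 165.4]
orientation: [[0.404, 0.915, -0.001], [0.915, -0.404, 0.003], [0.002, -0.002, -1.0]]
ft_force: [0.6, 1.5, 0.4]
finger_gap: 52.1
gripper_force: 0.0
```

Run:
```python
from h import *
c=robot.camera('wrist'); im=c['pixels']; np.savez('cam_wrist.npz',im=im,K=c['K'],t=c['xyz'],R=c['rotation'])
s=robot.read_state(); R=np.array(s['orientation']); print(s['time_s'],np.round(s['eef_pos'],1),R[:,0],np.round(s['q'],2))
m=cv2.inRange(cv2.cvtColor(np.array(im),cv2.COLOR_BGR2HSV),(5,150,80),(18,255,255))
k,_,st,ce=cv2.connectedComponentsWithStats(m)
for i in range(1,k):
    if st[i,4]>40: q=atz('wrist',*ce[i],150); print(ce[i],st[i],q)
print('expect',proj('wrist',[570,281,150]))
```

```text
28.55 [569.2 281.7 165.2] [4.07106017e-01 9.13380798e-01 4.56870422e-04] [-0.04  0.45 -0.67  1.44  0.28  1.35 -1.14]
[535.41671789  12.76889982] [ 494    0   79   37 1627] [740.4 351.1 150. ]
[320.28027211 214.30612245] [303 198  35  37 735] [572.3 287.9 150. ]
expect [321.2 224.2]
```

Emit:
{"name": "arm_command", "arguments": {"series": [[0,0,0.04,0,60],[0,0,0.08,0,60],[0,0,0.098,0,60],[0,0,0.098,0,0],[0,0,0.098,0,0],[0,0,0.098,0,0],[0,0,0.098,0,0],[0,0,0.098,0,0],[0,0,0.098,0,0]]}}

```text
time_s: 29.45
eef_pos: [570.6, 279.5, 68.7]
orientation: [[0.411, 0.912, 0.001], [0.912, -0.411, 0.001], [0.001, 0.001, -1.0]]
ft_force: [-2.6, -0.8, 6.7]
finger_gap: 24.1
gripper_force: 29.9
```

Emit:
{"name": "arm_command", "arguments": {"series": [[0,0,-0.02,0,0],[0,0,-0.045,0,0],[0,0,-0.075,0,0],[0,0,-0.085,0,0],[0,0,-0.085,0,0],[-0.03,0,-0.085,0,0],[-0.055,0,-0.085,0,0],[-0.065,0,-0.08,0,0],[-0.065,0,-0.08,0,0]]}}

```text
time_s: 30.35
eef_pos: [543.0, 217.6, 145.6]
orientation: [[0.413, 0.911, -0.002], [0.911, -0.413, -0.002], [-0.003, -0.001, -1.0]]
ft_force: [-1.0, -0.2, -1.7]
finger_gap: 24.5
gripper_force: 29.9
```

```bash
cat >> h.py <<'E'
def lamp(n):
    """orange blobs near the gripper"""
    c=robot.camera(n); im=np.array(c['pixels']); np.savez('cam_'+n+'.npz',im=im,K=c['K'],t=c['xyz'],R=c['rotation'])
    m=cv2.inRange(cv2.cvtColor(im,cv2.COLOR_BGR2HSV),(4,140,60),(19,255,255)); k,_,st,ce=cv2.connectedComponentsWithStats(m)
    return [(ce[i].round(1).tolist(),st[i].tolist()) for i in range(1,k) if st[i,4]>8]
E
python3 - <<'E'
from h import *
s=robot.read_state(); R=np.array(s['orientation']); p=s['eef_pos'];print(s['time_s'],np.round(p,1),np.round(s['ft_force'],1),round(s['finger_gap'],1))
G=p-48*R[:,2]; a=np.array([0,0,1.])
for n in('side','wrist'): print(n,lamp(n)[:12],'exp tail',proj(n,G+35*a),'ring?',proj(n,G-65*a),'lens',proj(n,G-105*a))
E
```

```text
30.35 [543.  217.6 145.6] [-1.  -0.2 -1.7] 24.5
side [([292.7, 115.1], [284, 109, 22, 13, 173]), ([111.1, 190.3], [0, 110, 244, 154, 3662]), ([265.1, 202.2], [262, 199, 7, 7, 30]), ([270.0, 243.2], [264, 240, 13, 6, 39]), ([108.7, 282.5], [61, 248, 95, 69, 4262]), ([334.7, 295.3], [316, 293, 39, 6, 204]), ([377.5, 358.0], [375, 356, 5, 5, 11])] exp tail [268.5 194.7] ring? [270.4 230. ] lens [271.1 243.3]
wrist [([142.9, 85.9], [139, 80, 9, 12, 30]), ([315.9, 186.3], [298, 182, 36, 14, 106]), ([20.9, 194.7], [15, 190, 12, 10, 30]), ([190.6, 220.4], [182, 214, 17, 13, 149]), ([254.9, 241.4], [252, 239, 8, 8, 21]), ([376.4, 245.0], [373, 239, 9, 12, 28]), ([310.8, 247.8], [298, 243, 23, 9, 153]), ([256.8, 246.2], [254, 245, 7, 4, 13]), ([326.3, 247.9], [322, 244, 11, 8, 73]), ([379.6, 246.8], [377, 246, 6, 3, 11]), ([255.3, 251.7], [254, 250, 4, 5, 11]), ([378.3, 253.1], [376, 250, 5, 8, 13])] exp tail [317.1 301.6] ring? [316.9 221.2] lens [316.8 205.8]
```

Emit:
{"name": "arm_command", "arguments": {"series": [[0,0,0.03,0,0],[0,0,0.06,0,0],[0.014,0,0.061,0,0],[0.024,0,0.061,0,0],[0.034,0,0.062,0,0],[0.044,0,0.063,0,0],[0.054,0,0.065,0,0],[0.063,0,0.069,0,0],[0.072,0,0.073,0,0],[0.074,0,0.074,0,0]]}}

```text
time_s: 31.45
eef_pos: [574.6, 289.8, 74.6]
orientation: [[0.41, 0.912, 0.001], [0.912, -0.41, 0.002], [0.002, 0.0, -1.0]]
ft_force: [-1.9, -1.7, 1.5]
finger_gap: 24.0
gripper_force: 30.0
```

Run:
```python
from h import *
s=robot.read_state(); R=np.array(s['orientation']); p=s['eef_pos'];print(s['time_s'],np.round(p,1),np.round(s['ft_force'],1),round(s['finger_gap'],1))
G=p-48*R[:,2]
for n in('side','wrist'): print(n,lamp(n)[:12])
for t in(0,15,30,45,60):
    a=R[:,0]*np.sin(np.radians(t))+np.array([0,0,np.cos(np.radians(t))]); print(t,[(n,proj(n,G+30*a).tolist(),proj(n,G-100*a).tolist()) for n in('side','wrist','top')])
```

```text
31.45 [574.6 289.8  74.6] [-1.9 -1.7  1.5] 24.0
side [([290.2, 115.2], [277, 110, 29, 12, 218]), ([96.6, 198.7], [0, 131, 210, 133, 3236]), ([236.7, 242.0], [234, 240, 6, 5, 21]), ([108.7, 282.5], [61, 248, 95, 68, 4255]), ([271.3, 258.2], [266, 252, 9, 12, 33]), ([334.7, 295.3], [316, 293, 39, 6, 203]), ([283.8, 343.2], [282, 341, 5, 5, 13]), ([377.5, 357.7], [376, 356, 4, 5, 11])]
wrist [([617.1, 4.3], [598, 0, 40, 13, 328]), ([107.5, 183.2], [102, 177, 11, 13, 30]), ([316.4, 244.1], [290, 236, 53, 16, 523]), ([257.0, 246.2], [253, 239, 10, 16, 46]), ([376.4, 245.6], [372, 239, 10, 14, 57]), ([250.9, 257.9], [250, 253, 3, 11, 15]), ([378.1, 258.7], [377, 254, 3, 10, 14]), ([383.0, 262.5], [383, 257, 1, 12, 12]), ([254.3, 262.0], [253, 260, 3, 5, 9]), ([254.6, 272.1], [253, 267, 3, 10, 14]), ([377.0, 283.7], [373, 273, 8, 20, 47]), ([250.3, 277.5], [250, 274, 2, 9, 13])]
0 [('side', [240.2, 233.7], [244.3, 276.6]), ('wrist', [316.0, 291.8], [316.2, 206.1]), ('top', [206.7, 172.7], [221.9, 178.9])]
15 [('side', [237.1, 235.3], [253.6, 271.4]), ('wrist', [316.0, 273.5], [316.2, 237.4]), ('top', [203.7, 171.4], [230.8, 182.7])]
30 [('side', [234.4, 237.5], [262.1, 264.5]), ('wrist', [316.0, 254.0], [316.2, 269.6]), ('top', [201.2, 170.3], [238.5, 186.0])]
45 [('side', [232.1, 240.1], [269.1, 256.4]), ('wrist', [316.0, 235.6], [316.3, 303.3]), ('top', [199.4, 169.5], [244.7, 188.7])]
60 [('side', [230.4, 243.0], [274.4, 247.5]), ('wrist', [316.0, 220.2], [316.3, 338.8]), ('top', [198.3, 169.1], [248.9, 190.6])]
```

Emit:
{"name": "arm_command", "arguments": {"series": [[0,0,-0.02,0,0],[0,0,-0.045,0,0],[0,0,-0.065,0,0],[-0.02,0.011,-0.07,0,0],[-0.045,0.025,-0.07,0,0],[-0.07,0.039,-0.07,0,0],[-0.095,0.053,-0.065,0,0],[-0.118,0.066,-0.055,0,0],[-0.13,0.073,-0.05,0,0],[-0.135,0.075,-0.049,0,0],[-0.135,0.075,-0.049,0,0],[-0.135,0.075,-0.049,0,0]]}}

```text
time_s: 32.75
eef_pos: [586.9, 135.1, 123.2]
orientation: [[0.41, 0.912, 0.001], [0.912, -0.41, 0.001], [0.001, 0.0, -1.0]]
ft_force: [0.2, 1.0, -1.0]
finger_gap: 24.1
gripper_force: 30.0
```

Run:
```python
from h import *
from scipy.optimize import least_squares
s=robot.read_state(); R=np.array(s['orientation']); p=s['eef_pos'];print(s['time_s'],np.round(p,1),np.round(s['ft_force'],1),round(s['finger_gap'],1))
G=p-48*R[:,2]
for n in('side','top','wrist'):
    print(n,[k for k in lamp(n) if 180<k[0][0]<400 and 120<k[0][1]<300])
    for t in(35,45,55):
        a=R[:,0]*np.sin(np.radians(t))+np.array([0,0,np.cos(np.radians(t))]); print(t,proj(n,G+20*a).tolist(),proj(n,G-105*a).tolist())
survey()
im=np.load('cam_side.npz')['im'][150:280,230:390]; b=np.load('cam_top.npz')['im'][130:250,250:410]
cv2.imwrite('pics/m7.png',np.vstack([cv2.resize(im,(400,325),interpolation=2),cv2.resize(b,(360,270),interpolation=2) if 0 else cv2.resize(b,(400,275),interpolation=2)]))
```

```text
32.75 [586.9 135.1 123.2] [ 0.2  1.  -1. ] 24.1
side [([270.1, 188.6], [266, 185, 8, 8, 46]), ([300.2, 210.0], [296, 205, 8, 10, 26]), ([334.8, 295.3], [316, 293, 39, 6, 202])]
35 [270.0, 189.3] [295.1, 213.8]
45 [269.1, 190.4] [299.5, 208.4]
55 [268.3, 191.6] [303.2, 202.6]
top [([309.4, 178.2], [309, 175, 2, 7, 11]), ([252.1, 259.9], [241, 245, 23, 31, 156])]
35 [268.5, 161.5] [302.1, 179.5]
45 [267.5, 161.1] [307.2, 181.3]
55 [266.7, 160.9] [311.5, 182.6]
wrist [([316.5, 244.7], [290, 237, 53, 15, 477]), ([256.8, 247.5], [253, 239, 9, 18, 53]), ([377.5, 245.7], [373, 239, 10, 15, 55]), ([380.2, 259.3], [377, 255, 7, 10, 30]), ([252.7, 273.1], [250, 258, 7, 27, 60]), ([254.8, 260.4], [254, 258, 3, 6, 9]), ([378.8, 280.4], [372, 270, 12, 21, 68]), ([316.7, 288.5], [290, 281, 53, 19, 735]), ([258.4, 285.9], [254, 282, 8, 8, 19]), ([255.9, 291.8], [252, 289, 9, 6, 20]), ([377.4, 290.9], [373, 288, 9, 7, 29])]
35 [316.3, 252.7] [316.3, 281.4]
45 [316.3, 245.1] [316.4, 304.8]
55 [316.3, 238.2] [316.4, 329.1]
side [([327.3, 219.9], 73, [4.0, -13.0]), ([305.2, 222.4], 81, [58.0, 19.0])]
top [([335.8, 176.0], 39, [60.0, 1.0]), ([321.5, 178.7], 39, [62.0, 39.0]), ([349.7, 196.7], 42, [0.0, -22.0]), ([341.9, 196.1], 27, [6.0, -2.0])]
wrist []
```

View pics/m7.png

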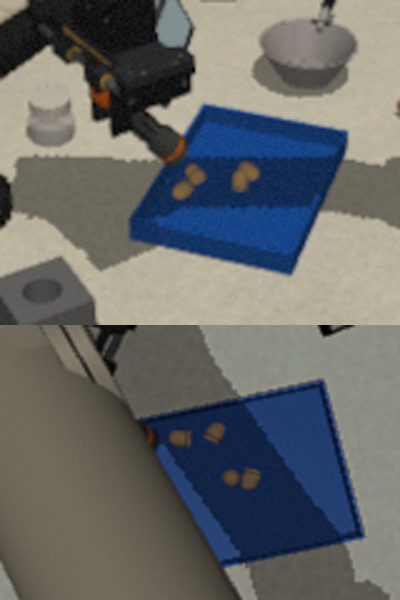

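The side view shows all four caps in the tray, the pan upright at upper right, and the lamp held about 43–45° with its lens end at (300,210), aimed at the tray. One last small trim, then I hand in.

Emit:
{"name": "arm_command", "arguments": {"series": [[0.004,0,-0.009,0,0],[0.008,0,-0.017,0,0],[0.008,0,-0.017,0,0],[0.008,0,-0.017,0,0],[0.008,0,-0.017,0,0]]}}

```text
time_s: 33.55
eef_pos: [590.1, 140.3, 139.3]
orientation: [[0.411, 0.911, -0.0], [0.911, -0.411, -0.0], [-0.0, -0.0, -1.0]]
ft_force: [0.2, 0.0, -1.5]
finger_gap: 24.1
gripper_force: 30.0
```

Run:
```python
from h import *
from scipy.optimize import least_squares
s=robot.read_state(); R=np.array(s['orientation']); G=s['eef_pos']-48*R[:,2]
k=[q for q in lamp('side') if 255<q[0][0]<320 and 170<q[0][1]<230 and q[1][4]>15]; print(s['time_s'],k,s['finger_gap'])
k.sort(key=lambda q:q[0][0]); ring=np.array(k[-1][0])
ax=lambda t:R[:,0]*np.sin(t)+np.array([0,0,np.cos(t)])
r=least_squares(lambda x:proj('side',G-x[1]*ax(x[0]))-ring,[.75,110],diff_step=1e-2); t,d=r.x
T=np.array([518.4,-16,4]); a=ax(t); L=G-(d+4)*a; h=L-a*(L[2]-4)/a[2]
print('tilt',np.degrees(t),'ring',d,'lens',L.round(),'dist',np.linalg.norm(L-T),'hit',(h-T).round(1))
print(np.round(s['ft_force'],1)); survey()
```

```text
33.55 [([267.4, 183.7], [264, 180, 7, 8, 42]), ([298.1, 205.3], [294, 201, 8, 9, 28])] 24.10670791936249
tilt 43.84661227247257 ring 110.10922607142864 lens [558.  68. 105.] dist 137.29870944964776 hit [-0.8 -4.2  0. ]
[ 0.2  0.  -1.5]
side [([327.4, 220.0], 75, [3.0, -13.0]), ([305.2, 222.4], 81, [58.0, 19.0])]
top [([335.8, 176.1], 41, [60.0, 1.0]), ([321.5, 178.7], 39, [62.0, 39.0]), ([349.7, 196.7], 42, [0.0, -22.0]), ([341.9, 196.3], 25, [6.0, -2.0])]
wrist []
```

The measured tilt is 44°, the lens is 137 mm from the tray middle, and the aim is within 5 mm. Handing in.

```bash
python3 -c "
from rig import robot
print(robot.job_done())"
```

```text
the job is handed in; nothing more can be done
None
```

The job is handed in at 33.6 s: all four caps are in the tray (one first overshot onto the bench, so I put it back in the pan and tipped again), the pan stands upright to the right of the tray, and the lamp is held at about 44°, with its lens 137 mm from the tray middle and pointing there.

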